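# Raise the ladder-rack shelf one rung and park the coffee pot under it

### The arm

A 6-joint arm with a two-finger parallel gripper is mounted at the origin on the work surface. World frame = base frame: x ahead of the robot, y to its left, z up, the work surface at z = 0. Lengths are in mm, angles in rad, forces in N, time in s.
With the tool pointing down it reaches from about 350 to 850 mm from the base axis. Payload 8.1 kg.
Tool frame: the origin (TCP) lies midway between the tips of the shut fingers; the grasp point (between the pads) lies 19 mm behind it; z points along the fingers, x is the direction in which the jaws open and shut, and the axes are right-handed (so a half turn about z gives the same grasp; the last joint's range is limited). The gripper opens to 85 mm and grips with 20 to 120 N. Pads are 22 mm wide; open, the fingers measure 114 mm over their backs; the gripper's body (76 mm by 85 mm) begins 54 mm behind the grasp point. The pads swing forward as they close: fully open they stand 13 mm farther back than shut.
Start: joints at [-1.347, 0.13, 1.488, -0, 1.523, -0.085], TCP at [182.369, -571.617, 195.192] pointing down, gripper open.
Joint ranges: [-2.96, 2.96], [-0.89, 2.26], [0.02, 2.5], [-1.34, 4.48], [0, 2.73], [-2.66, 2.66]. Speed limits (rad/s): [2.39, 2.39, 2.79, 3.14, 3.14, 3.14].

### API

Orientations are given as a unit quaternion [w, x, y, z].
In Python, from plant import ctrl, capture gives the robot as it stands. The module is installed in compiled form; this text tells all that it offers.
- The arm moves only by the shell command python3 -m creep 'ROWS' [FORCE]. ROWS is JSON, a list of rows, each a list of 3 entries, a list of its own where there are three numbers: the turn, a rotation vector about the world's x, y, z in degrees, then the shift along the world's x, y, z in cm, then the closure, from 0 (fully open) to 1 (shut). In form: [[[rx, ry, rz], [dx, dy, dz], fingers], ...]. A call has 1 to 10 rows; each row shifts and turns the commanded pose from where the row before left it; what a row does not reach is not made up. A row lasts 1/8 s, in which the tool goes at most 62.5 mm and 10.7 degrees, less where a joint would pass 70% of its speed; a pose out of reach is approached as far as the arm can. A call with a gripper value outside its range is refused whole. The fingers move at their own pace and stop on an object; FORCE is the grip in N (left out, the last holds). Time passes only in rows, so rows that do not move let the fingers close. It gives the time, the measured TCP pose, the force and the opening at its end, in the units of the state.
- ctrl.state(): the state, without advancing time (a new reading comes with each control period).
- capture(name): name is "side" or "top" or "wrist"; returns a dict with "color" (420x560x3 uint8, red, green, blue), "fx", "fy", "cx", "cy" (pixels), "xyz" and "orientation" of the camera in the world. Camera axes: x right, y down, z forward; pixel columns grow to the right and rows downward; lengths in mm; the calibration is good to about 2 mm. A picture is of the moment at which its call begins. There is no depth.
- ctrl.finish_job(): hands the job in, once; it reports no verdict.
The state is a dict: "time_s": time; "joint_positions": joint angles; "qvel": joint speeds; "tau": joint torques, N m; "eef_pos": TCP position; "tool_rot": TCP orientation; "wrist_force": force on the tool from outside, world axes, zero at the start; "torque": the same for the moment, N m; "finger_gap": finger opening in mm.
Only numpy, scipy, OpenCV 4.12 (cv2) and the standard library are available. Lean on these libraries where they do the work, as an engineer would, in place of code of your own. Each camera call takes 0.05 s, during which the arm holds its last target.

### The job

Make room under the rack's shelf for the coffee pot: lift the shelf by its post until its hook has passed the next rung up, lower it gently until the hook carries it on that rung (neither dropped nor pressed down hard), and let go. Then slide the pot in from the front so that its round body stands upright under the shelf with the handle pointing out at the front. Do not knock the other things about.

Things in the scene. Friction and masses are not known exactly. Their poses are not given: they have to be found in the camera images.
- rack: Ladder rack screwed to the counter: aluminium stiles 16 mm square, 275 high, at x +75, y +-115 mm, joined by steel rungs 10 thick, on a low plate (x +40 to +130). Origin on the counter below the shelf, x from the open front to the ladder at the back, z up. The slatted shelf (x -77 to +35, 200 mm wide) slides on the stiles in front of the rungs. Nothing stands under it or in front; no feet there.
- shelf (a joint): Height of the shelf above its lowest place, m: 0 at the start, stop at 0.145. At 0 the deck is 70 (underside) to 80 mm high. Hangs on the next rung up at 0.060 give or take 0.012, on the one after (too high) near 0.120. Weighs 4 to 6 N, unmeasured; guide friction 0.5 N; drops if let go. Rough, so failed: falling faster than 0.12 m/s, or over 15 N (its weight included) between hook and rung.
- post (a point): Grip point on the lifting post: the plain straight steel post, 18 mm in diameter, standing on the middle of the shelf, 65 mm tall above the deck, fixed to the shelf. This point is on its axis 40 mm above the deck, 25 mm below its top, at x -20, y 0 of the rack; the stiles and rungs are 95 mm behind it.
- hook: Dark steel gravity hook, 22 mm wide, hung on a pin (its origin) at the middle of the shelf's rear edge. Its nose, underside 36 mm below the pin, reaches 20 mm back over the rungs. A rung above pushes it aside to the front (under 2 N) as the shelf rises; 1 to 4 mm above its hanging height it is past and swings back by itself in 0.3 s. Then it holds the shelf: it cannot pass that rung downwards.
- rung (a point): Fixed mark on the rack at the nominal top of the next rung up: x +75, y 0, 120 mm above the counter. The rung is clamped by hand in slots and really sits anywhere up to 12 mm above or below this mark, which is not measured: feel for it. The lowest rung's top is at 60 mm, under the hook at the start; the rung after next is nominally at 180 mm, also within 12 mm.
- pot: Copper stove-top coffee pot, open, 84 mm in diameter (widest at 28 mm height), 100 mm high, one long straight wooden handle along its -x. Origin: centre of its underside, z up. 0.2 to 0.34 kg. Stands on the counter left or right of the rack's front. It must end with its origin at x -40 to +20 (best -15) and y -55 to +55 mm (best 0) of the rack, handle towards the rack's -x.
- pot_grip (a point): Grip point on the pot's handle: 115 mm from the pot's axis along its -x, 78 mm above the pot's underside, in the middle of the handle's section. The handle is 14 mm wide (across) and 12 mm thick (up), level, and runs from 30 to 150 mm from the axis.
- canister: Closed glass canister with wooden lid, 84 mm in diameter, 130 mm high, origin at the centre of its underside. Standing on the other side of the rack's front than the pot. Leave alone.
- bowl: White ceramic dipping bowl, 96 mm in diameter, 36 mm high, origin under its centre. Left of the rack. Leave alone.
- lid: Round aluminium pan lid lying on the counter, 150 mm in diameter, 36 mm high with its knob, origin under its centre. Right of the rack. Leave alone.
- cups: Stack of four pastel plastic cups, 75 mm in diameter, 152 mm high, origin under its centre. Leave alone.
- spice: Small glass spice jar with steel cap, 44 mm in diameter, 85 mm high, origin under its centre. Right of the rack. Leave alone.
- spoon: Steel spoon, 170 mm long, lying on the counter far to the left. Leave alone.

How it is judged (in metres and radians):
On the way:
1. the shelf hangs by its hook on the next rung up, let go and still (value of joint shelf between 0.046 and 0.074 m and contact force between hook and anything else above 2 N and contact force between the fingers and rack below 0.3 N and velocity of joint shelf between -0.01 and 0.01 m/s), for 0.3 s.
At the end, for the whole second after the job is handed in: Shelf released and still on the next rung up (value 0.046 to 0.074, hook carrying over 2 N); pot still and upright (0.05 rad) on the counter under it, axis at x -40 to +20 and y -55 to +55 mm of the rack, handle grip point at x below -60 mm (all of step 1 and x of pot in the frame of rack between -0.04 and 0.02 m and y of pot in the frame of rack between -0.055 and 0.055 m and x of pot_grip in the frame of rack below -0.06 m and angle between pot's own z axis and vertical below 0.05 rad and height (world z) of pot below 0.004 m and linear speed of pot below 0.01 m/s); the robot touches nothing.
It fails at once if the shelf falls faster than 0.12 m/s (dropped) (velocity of joint shelf below -0.12 m/s).
It fails at once if more than 15 N between the hook and a rung (rammed or pressed down hard) (contact force between hook and anything else above 15 N).
It fails at once if the pot is tipped by more than 0.35 rad (angle between pot's own z axis and vertical above 0.35 rad).
It fails at once if the pot is knocked against the rack with more than 20 N (contact force between pot and rack above 20 N).
It fails at once if the canister, bowl, lid, cups, spice jar or spoon is shifted by more than 30 mm (distance of any of canister, bowl, lid, cups, spice, spoon from where it was at the start of the episode above 0.03 m).
It also fails if it takes over 54 s, if anything falls off the work surface, if the arm or the gripper's body presses on something with over 40 N, if the wrist force passes 120 N, or if a joint passes its speed limit or range.

## Working session

There is one attempt and no reset: what is moved stays moved. The work goes in short steps, Python scripts to look and compute and a shell command to move; the robot and the scene stay as the last step left them, time stands still between calls to the robot, and variables do not carry over. Pictures are saved under pics/ and viewed, and the job is handed in when it is done.

```bash
ls; mkdir -p pics; cat > h.py <<'E'
import numpy as np, cv2
from plant import ctrl, capture
from scipy.spatial.transform import Rotation as R
def cam(name,fn=None):
    c=capture(name)
    if fn: cv2.imwrite(f'pics/{fn}.png',c['color'][:,:,::-1])
    return c
def rot(c):
    q=c['orientation']; return R.from_quat([q[1],q[2],q[3],q[0]]).as_matrix()
def back(c,u,v,z):
    d=rot(c)@np.array([(u-c['cx'])/c['fx'],(v-c['cy'])/c['fy'],1]); o=np.array(c['xyz'])
    return o+d*(z-o[2])/d[2]
def proj(c,p):
    q=rot(c).T@(np.array(p)-np.array(c['xyz'])); return c['fx']*q[0]/q[2]+c['cx'],c['fy']*q[1]/q[2]+c['cy']
E
python3 - <<'E'
from h import *
for n in ['top','side','wrist']:
    c=cam(n,n+'0'); print(n,c['fx'],c['cx'],c['cy'],c['xyz'],c['orientation'])
print(ctrl.state())
E
```

```text
pics
top 466.1913566796937 285.57393798870027 207.88384406825858 [ 366.72257836    5.76423962 1238.97687533] [-0.06497643  0.70707314 -0.70198966  0.05510134]
side 389.93827563883144 280.9607061908858 208.083550514826 [ 356.10200852  706.45026258 1016.9090022 ] [ 0.04168044 -0.1443558   0.93554641 -0.31965146]
wrist 367.3314877780086 281.73851855410106 200.03729383573597 [ 251.92501981 -550.57339112  373.27093352] [ 0.11707046  0.79884974 -0.58372801 -0.0859954 ]
{'time_s': 0.15, 'joint_positions': array([-1.34737350e+00,  1.31034928e-01,  1.48899569e+00, -1.23763129e-05,
        1.52298349e+00, -8.54207082e-02]), 'qvel': array([-0.00025726, -0.00082483, -0.00310167, -0.00186646,  0.0007658 ,
       -0.00042162]), 'tau': array([ 2.46704578e-03, -5.70061862e+01, -5.01161528e+01, -1.36118356e-04,
        9.66937048e-03, -2.32133783e-05]), 'eef_pos': array([ 182.27765382, -571.16404182,  194.37557956]), 'tool_rot': array([-4.62054071e-04,  8.07451859e-01, -5.89933039e-01, -5.40073834e-04]), 'wrist_force': array([-0.15004451,  0.70543107, -0.09540405]), 'torque': array([-0.00511144,  0.00332064, -0.02555192]), 'finger_gap': 85.14093635086802}
```

View pics/top0.png

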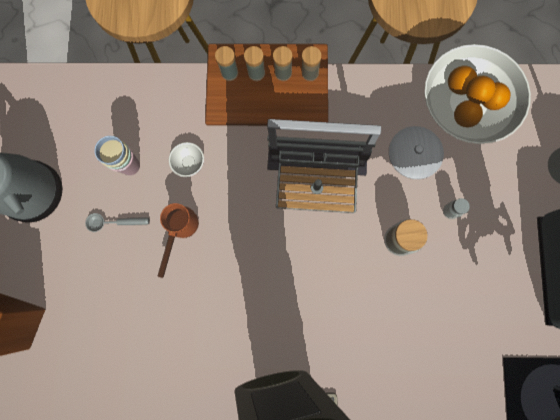

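View pics/side0.png

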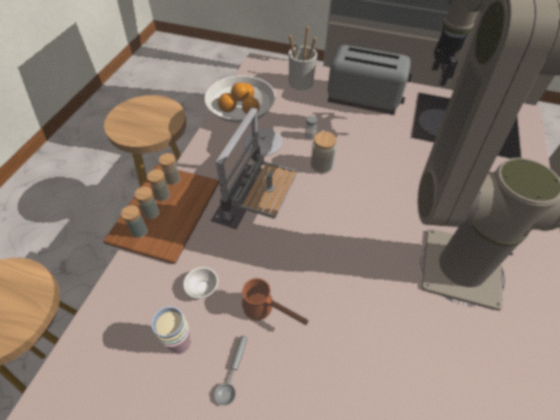

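The top view shows the rack with its post near (318,186), the pot at (178,221) with its handle running to (162,275), the canister at (410,236), the bowl at (187,160) and the spoon at (118,220). I'll zoom in next.

```bash
python3 - <<'E'
import cv2
a=cv2.imread('pics/top0.png')
cv2.imwrite('pics/t0rack.png',cv2.resize(a[110:220,255:395],None,fx=5,fy=5,interpolation=cv2.INTER_CUBIC))
cv2.imwrite('pics/t0pot.png',cv2.resize(a[190:290,120:240],None,fx=5,fy=5,interpolation=cv2.INTER_CUBIC))
b=cv2.imread('pics/side0.png')
cv2.imwrite('pics/s0rack.png',cv2.resize(b[100:240,195:325],None,fx=4,fy=4,interpolation=cv2.INTER_CUBIC))
E
```

```text
(no output)
```

View pics/t0rack.png

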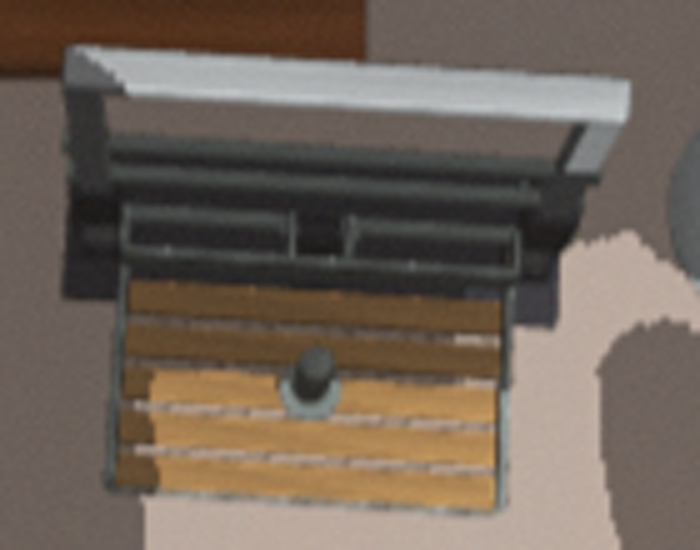

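View pics/t0pot.png

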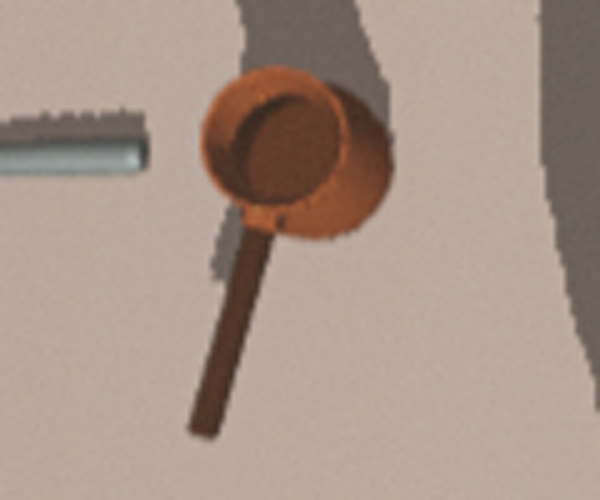

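View pics/s0rack.png

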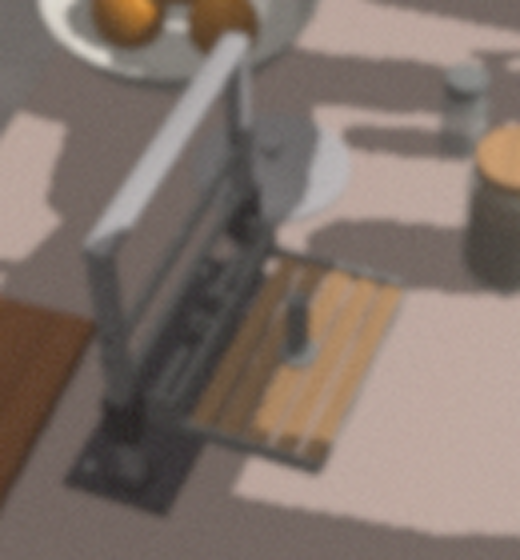

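```bash
python3 - <<'E'
from h import *
from scipy.optimize import least_squares
c=capture('top'); s=capture('side')
def P(x,y,o=(255,110),k=5): return (x/k+o[0]-.4,y/k+o[1]-.4)
fl=back(c,*P(108,488),80); fr=back(c,*P(503,512),80)
pt=back(c,*P(317,357),145); pb=back(c,*P(310,395),80)
print('deck',fl,fr,'post top',pt,'base',pb)
d=fl-fr; print('len',np.linalg.norm(d),'yaw',np.degrees(np.arctan2(-d[0],d[1])))
pl=back(c,*P(62,298),5); pr=back(c,*P(555,325),5); d=pl-pr;print('plate',pl,pr,'yaw',np.degrees(np.arctan2(-d[0],d[1])))
# top outer: front edge of bar
a=back(c,*P(125,95),275);b=back(c,*P(628,122),275);d=a-b;print('bar',a,b,np.degrees(np.arctan2(-d[0],d[1])))
o=(120,190)
rim=back(c,*P(276,140,o),100); e=back(c,*P(203,432,o),84); st=back(c,*P(260,232,o),84)
print('pot rim',rim,'handle',e,st,'ang',np.degrees(np.arctan2(*(st-e)[[1,0]])),np.linalg.norm(e[:2]-rim[:2]))
d=rim-e;print('ang rim-e',np.degrees(np.arctan2(d[1],d[0])))
# side check
for n,p in [('posttop',(*pt[:2],145)),('rim',(*rim[:2],100)),('e',(*e[:2],84))]: print(n,proj(s,p))
for n,uv,z in [('can',(410,236),130),('bowl',(187,160),20),('cups',(111,152),152),('spoon end',(149,221),5),('spoon',(95,221),5),('lid',(416,152),15),('spice',(460,207),85)]: print(n,back(c,*uv,z).round())
E
```

```text
deck [567.25530351  46.52249728  80.        ] [ 556.21086183 -152.27953189   80.        ] post top [620.50169186 -55.48122318 145.        ] base [615.79078165 -55.50200418  80.        ]
len 199.10857965548342 yaw -3.179796937223996
plate [685.21497998  75.48592033   5.        ] [ 671.4516825  -192.40161006    5.        ] yaw -2.941107807132748
bar [705.99410127  34.33931017 275.        ] [ 694.64859036 -182.22535115  275.        ] -2.998901871580807
pot rim [536.11933263 296.88979051 100.        ] handle [392.9974273  329.95299008  84.        ] [492.02251646 306.73232623  84.        ] ang -13.19700492792388 146.89130317798023
ang rim-e -13.00794480888498
posttop (np.float64(268.1548700945883), np.float64(172.8374356194489))
rim (np.float64(256.14020660777055), np.float64(288.9679067674276))
e (np.float64(306.4555888072256), np.float64(319.63956198189055))
can [ 491. -275.  130.]
bowl [706. 292.  20.]
cups [688. 447. 152.]
spoon end [541. 390.   5.]
spoon [540. 536.   5.]
lid [ 733. -328.   15.]
spice [ 570. -413.   85.]
```

```bash
python3 -m creep '[[[0,0,-2],[3,3.5,0.3],0],[[0,0,-2],[3.8,4.3,0],0],[[0,0,-2],[3.8,4.3,0],0],[[0,0,-2],[3.8,4.3,0],0],[[0,0,-2],[3.8,4.3,0],0],[[0,0,-2],[3.8,4.3,0],0],[[0,0,-2],[3.8,4.3,0],0],[[0,0,-2],[3.8,4.3,0],0],[[0,0,-2],[3.8,4.3,0],0],[[0,0,-2.8],[3,4,0],0]]' 40
```

```text
time_s: 1.5
eef_pos: [547.5, -150.8, 198.2]
tool_rot: [0.0, -0.687, 0.726, -0.0]
wrist_force: [-0.4, -0.8, 1.1]
finger_gap: 85.5
```

```bash
python3 -m creep '[[[0,0,0],[2.8,4.0,0],0],[[0,0,0],[2.6,3.5,0],0],[[0,0,0],[1,1.2,0],0],[[0,0,0],[0,0,0],0]]' 40; python3 - <<'E'
from h import *
st=ctrl.state(); print(st['eef_pos'],st['wrist_force'],st['joint_positions'].round(2))
q=st['tool_rot'];print(np.degrees(np.arctan2(*R.from_quat([q[1],q[2],q[3],q[0]]).as_matrix()[[1,0],0])))
c=cam('wrist','w1');cam('side','s1')
print(c['xyz'],proj(c,(618.5,-55.8,145)),proj(c,(618.5,-55.8,80)))
E
```

```text
time_s: 2.0
eef_pos: [610.4, -65.2, 197.8]
tool_rot: [-0.0, -0.688, 0.726, 0.0]
wrist_force: [0.3, -0.1, 0.6]
finger_gap: 85.3
[610.39909985 -65.18461299 197.80123688] [ 0.32132752 -0.09954831  0.64108389] [-0.19  0.17  1.44 -0.    1.53  1.43]
-93.02204307157479
[683.51189762 -70.47983675 376.78699271] (np.float64(264.1995432533221), np.float64(194.2169769743826)) (np.float64(267.70477552958613), np.float64(172.73295883254207))
```

View pics/w1.png

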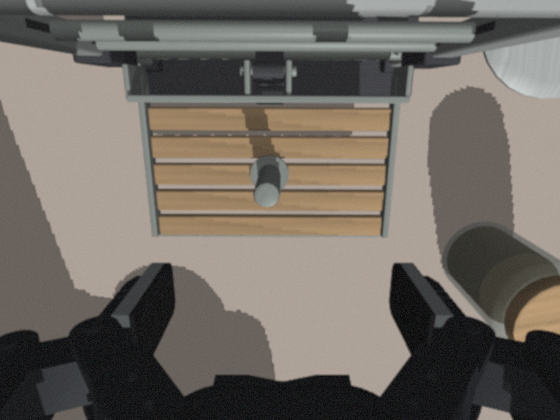

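View pics/s1.png

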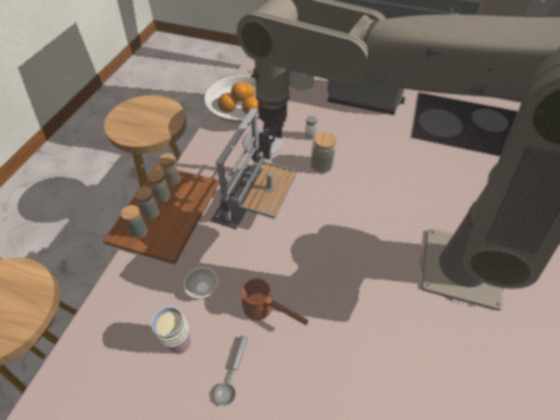

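```bash
python3 -m creep '[[[0,0,6],[0.4,0.4,0],0],[[0,0,10.6],[0.4,0.4,0],0],[[0,0,10.6],[0,0,0],0],[[0,0,10.6],[0,0,0],0],[[0,0,10.6],[0,0,0],0],[[0,0,10.6],[0,0,0],0],[[0,0,10.6],[0,0,0],0],[[0,0,10.6],[0,0,0],0],[[0,0,10.6],[0,0,0],0],[[0,0,10.6],[0,0,0],0]]' 40; python3 -m creep '[[[0,0,10.6],[0,0,0],0],[[0,0,10.6],[0,0,0],0],[[0,0,10.6],[0,0,0],0],[[0,0,10.6],[0,0,0],0],[[0,0,10.6],[0,0,0],0],[[0,0,10.6],[0,0,0],0],[[0,0,10.6],[0,0,0],0],[[0,0,4.4],[0,0,0],0],[[0,0,0],[0,0,0],0]]'; python3 - <<'E'
from h import *
st=ctrl.state(); print(st['eef_pos'],st['wrist_force'],st['joint_positions'].round(2))
q=st['tool_rot'];print(np.degrees(np.arctan2(*R.from_quat([q[1],q[2],q[3],q[0]]).as_matrix()[[1,0],0])))
c=cam('wrist','w2')
print(c['xyz'],proj(c,(618.5,-57,145)),proj(c,(618.5,-57,80)))
E
```

```text
time_s: 3.35
eef_pos: [617.7, -59.4, 198.4]
tool_rot: [0.0, 0.997, 0.074, -0.0]
wrist_force: [0.6, -0.1, -0.2]
finger_gap: 85.3
time_s: 4.47
eef_pos: [617.8, -59.2, 198.4]
tool_rot: [0.0, 0.727, 0.687, -0.0]
wrist_force: [-0.3, 0.2, 0.6]
finger_gap: 85.5
[617.80655263 -59.18781866 198.3890482 ] [-0.31535295  0.17049824  0.61544733] [-0.18  0.18  1.42 -0.    1.53 -1.69]
86.74857853347801
[544.72863707 -56.40141769 377.41858964] (np.float64(287.6420890365228), np.float64(205.77978842650896)) (np.float64(286.54750751579434), np.float64(182.1987305829548))
```

View pics/w2.png

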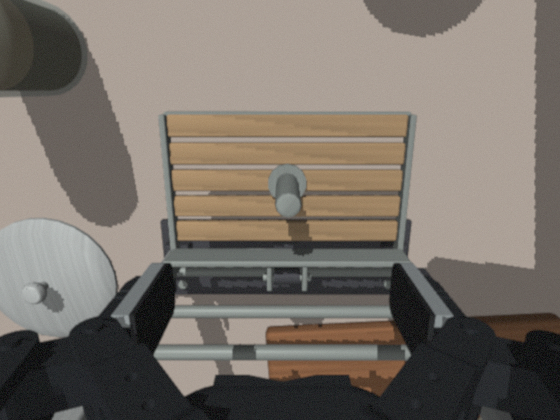

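```bash
python3 - <<'E'
from h import *
c=capture('wrist'); a=cv2.imread('pics/w2.png').mean(2)
p=a[:,205:222].mean(1); print([(i,int(p[i])) for i in range(300,372)])
for z in (60,108,120,132,168,180,192):
    for dx in (70,80): print(z,dx,[round(v,1) for v in proj(c,(637.7+dx*.9986,-57.5-dx*.0535+40,z-5))])
E
```

```text
[(300, 99), (301, 102), (302, 107), (303, 108), (304, 101), (305, 101), (306, 113), (307, 126), (308, 138), (309, 157), (310, 169), (311, 166), (312, 155), (313, 147), (314, 141), (315, 129), (316, 115), (317, 101), (318, 97), (319, 101), (320, 103), (321, 100), (322, 99), (323, 98), (324, 98), (325, 99), (326, 99), (327, 98), (328, 99), (329, 98), (330, 97), (331, 98), (332, 97), (333, 99), (334, 98), (335, 98), (336, 98), (337, 98), (338, 98), (339, 98), (340, 98), (341, 98), (342, 97), (343, 93), (344, 90), (345, 100), (346, 112), (347, 122), (348, 132), (349, 144), (350, 160), (351, 173), (352, 169), (353, 157), (354, 150), (355, 146), (356, 140), (357, 131), (358, 119), (359, 109), (360, 117), (361, 131), (362, 136), (363, 138), (364, 140), (365, 140), (366, 139), (367, 142), (368, 145), (369, 147), (370, 147), (371, 147)]
60 70 [np.float64(327.9), np.float64(263.3)]
60 80 [np.float64(327.6), np.float64(272.6)]
108 70 [np.float64(334.7), np.float64(289.1)]
108 80 [np.float64(334.3), np.float64(299.6)]
120 70 [np.float64(336.8), np.float64(296.8)]
120 80 [np.float64(336.3), np.float64(307.6)]
132 70 [np.float64(339.0), np.float64(305.1)]
132 80 [np.float64(338.5), np.float64(316.3)]
168 70 [np.float64(346.7), np.float64(334.7)]
168 80 [np.float64(346.1), np.float64(347.0)]
180 70 [np.float64(349.8), np.float64(346.4)]
180 80 [np.float64(349.1), np.float64(359.1)]
192 70 [np.float64(353.2), np.float64(359.3)]
192 80 [np.float64(352.4), np.float64(372.5)]
```

```bash
python3 -m creep '[[[0,0,0],[0,0.24,-1],0],[[0,0,0],[0,0,-3],0],[[0,0,0],[0,0,-3],0],[[0,0,0],[0,0,-2.2],0],[[0,0,0],[0,0,-0.5],0],[[0,0,0],[0,0,0],0]]' 40; python3 - <<'E'
from h import *
c=cam('wrist','w3'); st=ctrl.state(); print(st['wrist_force'])
print(proj(c,(617.5,-56.8,145)))
E
```

```text
time_s: 5.32
eef_pos: [618.2, -55.1, 101.1]
tool_rot: [-0.0, 0.726, 0.688, -0.0]
wrist_force: [-0.4, -0.1, -0.5]
finger_gap: 85.3
[0.53159604 0.96978049 0.22093734]
(np.float64(281.48132274133326), np.float64(274.8403556362145))
```

View pics/w3.png

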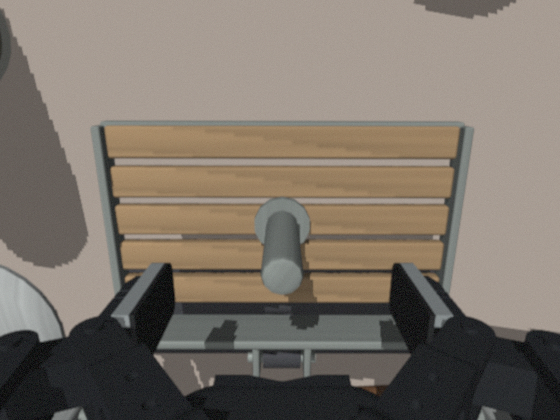

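The post is centred between the fingers (its top is at about (282,275)). I'll close on it.

```bash
python3 -m creep '[[[0,0,0],[0,0,0],0.5],[[0,0,0],[0,0,0],1],[[0,0,0],[0,0,0],1],[[0,0,0],[0,0,0],1],[[0,0,0],[0,0,0],1],[[0,0,0],[0,0,0],1]]' 30
```

```text
time_s: 6.12
eef_pos: [618.5, -55.2, 101.5]
tool_rot: [0.0, 0.726, 0.688, 0.0]
wrist_force: [-1.2, 0.4, 3.4]
finger_gap: 16.4
```

```bash
python3 -m creep '[[[0,0,0],[0,0,0.2],1],[[0,0,0],[0,0,0.5],1],[[0,0,0],[0,0,0.5],1],[[0,0,0],[0,0,0.3],1],[[0,0,0],[0,0,0],1],[[0,0,0],[0,0,0],1]]' 30
```

```text
time_s: 6.88
eef_pos: [618.4, -55.2, 116.1]
tool_rot: [0.0, 0.726, 0.688, 0.0]
wrist_force: [4.4, -0.1, -4.8]
finger_gap: 16.1
```

```bash
python3 -m creep '[[[0,0,0],[0,0,0.6],1],[[0,0,0],[0,0,1],1],[[0,0,0],[0,0,1],1],[[0,0,0],[0,0,1],1],[[0,0,0],[0,0,0.8],1],[[0,0,0],[0,0,0.4],1],[[0,0,0],[0,0,0],1]]'; python3 -m creep '[[[0,0,0],[0,0,0.6],1],[[0,0,0],[0,0,0.7],1],[[0,0,0],[0,0,0.4],1],[[0,0,0],[0,0,0],1],[[0,0,0],[0,0,0],1],[[0,0,0],[0,0,0],1],[[0,0,0],[0,0,0],1]]'; python3 - <<'E'
from h import *
c=cam('wrist','w4'); st=ctrl.state(); print(st['wrist_force'],st['eef_pos'])
E
```

```text
time_s: 7.75
eef_pos: [618.4, -55.2, 164.4]
tool_rot: [0.0, 0.726, 0.688, 0.0]
wrist_force: [3.1, 1.0, -3.5]
finger_gap: 15.7
time_s: 8.62
eef_pos: [618.4, -55.2, 180.9]
tool_rot: [-0.0, 0.726, 0.688, 0.0]
wrist_force: [4.4, 0.6, -5.4]
finger_gap: 16.0
[ 4.02211079  0.41436865 -6.04961747] [618.38718019 -55.18180028 180.91685948]
```

View pics/w4.png

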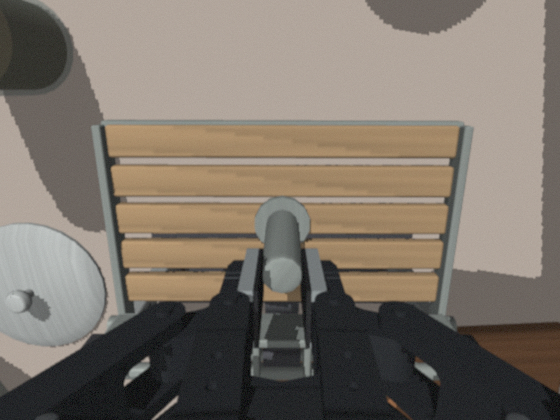

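```bash
python3 -m creep '[[[0,0,0],[0,0,-0.1],1],[[0,0,0],[0,0,-0.2],1],[[0,0,0],[0,0,-0.1],1],[[0,0,0],[0,0,0],1]]'
```

```text
time_s: 9.18
eef_pos: [618.4, -55.2, 176.8]
tool_rot: [-0.0, 0.726, 0.688, -0.0]
wrist_force: [6.2, 1.6, -5.0]
finger_gap: 15.9
```

```bash
python3 -m creep '[[[0,0,0],[0,0,-0.1],1],[[0,0,0],[0,0,0],1]]'
```

```text
time_s: 9.43
eef_pos: [618.4, -55.2, 175.9]
tool_rot: [-0.0, 0.726, 0.688, -0.0]
wrist_force: [6.0, 0.7, -6.3]
finger_gap: 16.0
```

```bash
python3 -m creep '[[[0,0,0],[0,0,-0.1],1],[[0,0,0],[0,0,0],1]]'
```

```text
time_s: 9.68
eef_pos: [618.4, -55.2, 174.9]
tool_rot: [-0.0, 0.726, 0.688, -0.0]
wrist_force: [5.4, 1.4, -6.3]
finger_gap: 15.9
```

```bash
python3 -m creep '[[[0,0,0],[0,0,-0.1],1],[[0,0,0],[0,0,0],1]]'
```

```text
time_s: 9.93
eef_pos: [618.4, -55.2, 173.9]
tool_rot: [-0.0, 0.726, 0.688, -0.0]
wrist_force: [5.6, 0.9, -6.7]
finger_gap: 15.7
```

```bash
python3 -m creep '[[[0,0,0],[0,0,-0.1],1],[[0,0,0],[0,0,0],1]]'
```

```text
time_s: 10.18
eef_pos: [618.4, -55.2, 173.0]
tool_rot: [-0.0, 0.726, 0.688, 0.0]
wrist_force: [5.5, 1.2, -5.4]
finger_gap: 15.9
```

Height is about 72 mm now, so I'll go on in half-millimetre steps.

```bash
python3 -m creep '[[[0,0,0],[0,0,-0.05],1],[[0,0,0],[0,0,0],1]]'
```

```text
time_s: 10.42
eef_pos: [618.4, -55.2, 172.5]
tool_rot: [-0.0, 0.726, 0.688, 0.0]
wrist_force: [5.2, 1.4, -5.6]
finger_gap: 15.6
```

```bash
python3 -m creep '[[[0,0,0],[0,0,-0.05],1],[[0,0,0],[0,0,0],1]]'
```

```text
time_s: 10.68
eef_pos: [618.4, -55.2, 172.0]
tool_rot: [0.0, 0.726, 0.688, 0.0]
wrist_force: [5.6, 1.3, -5.8]
finger_gap: 16.0
```

```bash
python3 -m creep '[[[0,0,0],[0,0,-0.05],1],[[0,0,0],[0,0,0],1]]'
```

```text
time_s: 10.92
eef_pos: [618.4, -55.2, 171.5]
tool_rot: [-0.0, 0.726, 0.688, 0.0]
wrist_force: [5.5, 1.8, -5.4]
finger_gap: 15.5
```

```bash
python3 -m creep '[[[0,0,0],[0,0,-0.05],1],[[0,0,0],[0,0,0],1]]'
```

```text
time_s: 11.18
eef_pos: [618.4, -55.2, 171.1]
tool_rot: [-0.0, 0.726, 0.688, 0.0]
wrist_force: [4.9, 1.7, -5.5]
finger_gap: 15.4
```

```bash
python3 -m creep '[[[0,0,0],[0,0,-0.05],1],[[0,0,0],[0,0,0],1]]'
```

```text
time_s: 11.42
eef_pos: [618.4, -55.2, 170.6]
tool_rot: [-0.0, 0.726, 0.688, 0.0]
wrist_force: [5.1, 0.3, -5.4]
finger_gap: 15.8
```

```bash
python3 -m creep '[[[0,0,0],[0,0,-0.05],1],[[0,0,0],[0,0,0],1]]'
```

```text
time_s: 11.68
eef_pos: [618.4, -55.2, 170.0]
tool_rot: [-0.0, 0.726, 0.688, -0.0]
wrist_force: [5.0, 1.1, -5.8]
finger_gap: 16.0
```

```bash
python3 -m creep '[[[0,0,0],[0,0,-0.05],1],[[0,0,0],[0,0,0],1]]'
```

```text
time_s: 11.92
eef_pos: [618.4, -55.2, 169.7]
tool_rot: [-0.0, 0.726, 0.688, 0.0]
wrist_force: [5.7, 0.8, -4.8]
finger_gap: 15.9
```

```bash
python3 -m creep '[[[0,0,0],[0,0,-0.05],1],[[0,0,0],[0,0,0],1]]'
```

```text
time_s: 12.18
eef_pos: [618.4, -55.2, 169.5]
tool_rot: [0.0, 0.726, 0.688, 0.0]
wrist_force: [3.2, 2.4, -1.8]
finger_gap: 15.6
```

```bash
python3 -m creep '[[[0,0,0],[0,0,-0.02],1],[[0,0,0],[0,0,0],1],[[0,0,0],[0,0,0],1]]'; python3 - <<'E'
from h import *
cam('side','s5'); print(ctrl.state()['wrist_force'],ctrl.state()['eef_pos'])
b=cv2.imread('pics/s5.png'); cv2.imwrite('pics/s5c.png',cv2.resize(b[100:240,195:325],None,fx=4,fy=4,interpolation=cv2.INTER_CUBIC))
E
```

```text
time_s: 12.55
eef_pos: [618.4, -55.2, 169.4]
tool_rot: [0.0, 0.726, 0.688, 0.0]
wrist_force: [1.6, 1.1, 2.1]
finger_gap: 15.7
[2.42558922 1.0222833  1.61155864] [618.4497404  -55.22830579 169.39338042]
```

View pics/s5c.png

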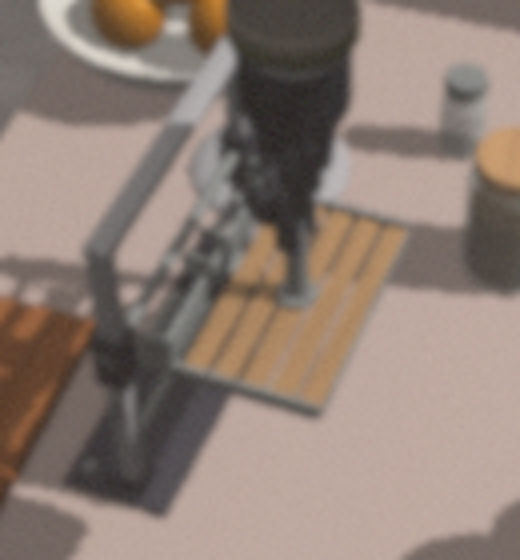

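The hook now carries the shelf: wrist Fz went from −5.5 to about +2 N, at roughly 68 mm. Letting go.

```bash
python3 -m creep '[[[0,0,0],[0,0,0],0.7],[[0,0,0],[0,0,0],0.4],[[0,0,0],[0,0,0],0],[[0,0,0],[0,0,0],0],[[0,0,0],[0,0,0],0]]'; python3 - <<'E'
from h import *
cam('wrist','w6'); print(ctrl.state()['wrist_force'],ctrl.state()['eef_pos'])
E
```

```text
time_s: 13.22
eef_pos: [618.3, -55.2, 169.0]
tool_rot: [-0.0, 0.726, 0.688, -0.0]
wrist_force: [-0.3, -0.4, 0.3]
finger_gap: 85.6
[-0.1961663   0.00056883 -0.22034821] [618.35574538 -55.2523623  168.990273  ]
```

View pics/w6.png

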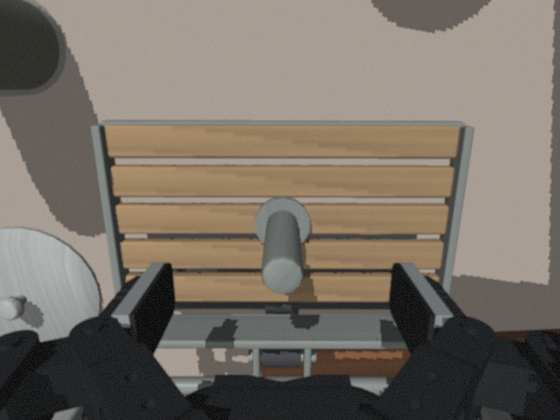

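```bash
python3 -m creep '[[[0,0,0],[0,0,3],0],[[0,0,0],[0,0,4],0],[[0,0,-1],[-2,2,1],0],[[0,0,-1.3],[-2.7,5,0],0],[[0,0,-1.3],[-2.7,5,0],0],[[0,0,-1.3],[-2.7,5,0],0],[[0,0,-1.3],[-2.7,5,0],0],[[0,0,-1.3],[-2.7,5,0],0],[[0,0,-1.3],[-2.7,5,0],0],[[0,0,-1],[-2.3,4.5,0],0]]'; python3 -m creep '[[[0,0,0],[-0.2,1.5,-2],0],[[0,0,0],[0,0,-3],0],[[0,0,0],[0,0,0],0]]'; python3 - <<'E'
from h import *
st=ctrl.state(); print(st['eef_pos'],st['wrist_force'],st['joint_positions'].round(2))
q=st['tool_rot'];print(np.degrees(np.arctan2(*R.from_quat([q[1],q[2],q[3],q[0]]).as_matrix()[[1,0],0])))
c=cam('wrist','w7'); cam('top','t7'); np.save('w7.npy',c,allow_pickle=True)
print(proj(c,(411.4,325.9,84)),proj(c,(390,330.9,84)),proj(c,(536,297,100)))
E
```

```text
time_s: 14.52
eef_pos: [412.2, 311.4, 249.3]
tool_rot: [0.0, 0.782, 0.623, 0.0]
wrist_force: [1.5, -0.7, 0.2]
finger_gap: 85.5
time_s: 14.9
eef_pos: [409.6, 324.0, 196.4]
tool_rot: [-0.0, 0.782, 0.623, -0.003]
wrist_force: [-0.2, 0.5, 0.4]
finger_gap: 85.7
[409.61022685 324.00337917 196.39434494] [-0.20323781  0.53860881  0.39935082] [ 0.57 -0.08  1.7  -0.    1.53 -0.78]
77.13130080891521
(np.float64(287.1012877100336), np.float64(185.01048364557428)) (np.float64(287.34521036004526), np.float64(158.39254016540735)) (np.float64(286.20735475575543), np.float64(331.2899557111117))
```

View pics/w7.png

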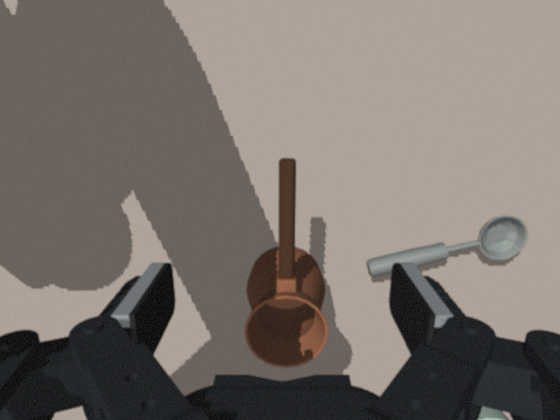

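View pics/t7.png

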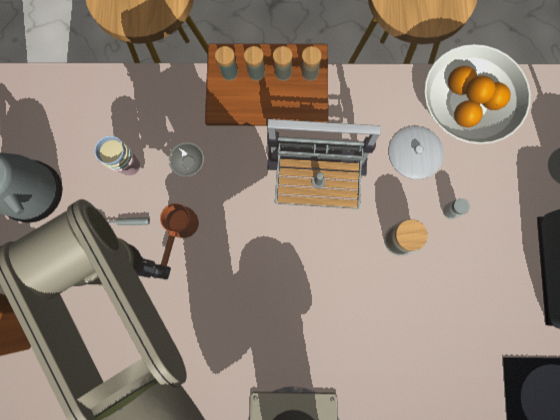

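The wrist view matches the prediction: the handle runs along column 287 and ends at row 158. Top view shows the shelf still raised. Going down to grip the handle.

```bash
python3 -m creep '[[[0,0,0],[0.18,0.15,-3],0],[[0,0,0],[0,0,-4],0],[[0,0,0],[0,0,-4],0],[[0,0,0],[0,0,-2],0],[[0,0,0],[0,0,-0.7],0],[[0,0,0],[0,0,0],0]]'; python3 - <<'E'
from h import *
cam('wrist','w8');print(ctrl.state()['eef_pos'],ctrl.state()['wrist_force'])
E
```

```text
time_s: 15.75
eef_pos: [414.1, 326.6, 63.2]
tool_rot: [0.0, 0.782, 0.623, 0.001]
wrist_force: [-0.4, -0.2, 0.4]
finger_gap: 85.8
[414.32218293 326.81768357  63.70822052] [ 0.53515037 -0.38067859 -0.208802  ]
```

View pics/w8.png

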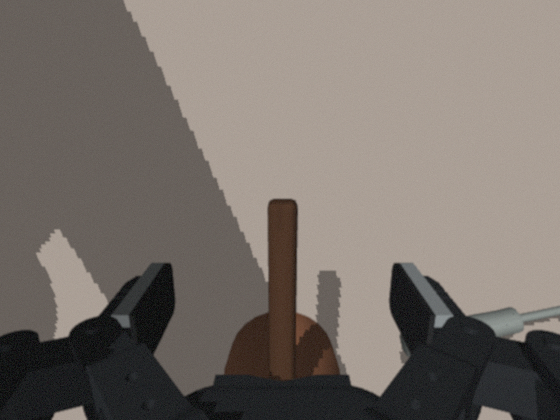

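```bash
python3 -m creep '[[[0,0,0],[-0.3,0,-0.4],0],[[0,0,0],[0,0,0],0.5],[[0,0,0],[0,0,0],1],[[0,0,0],[0,0,0],1],[[0,0,0],[0,0,0],1],[[0,0,0],[0,0,0],1],[[0,0,0],[0,0,0],1]]' 40; python3 - <<'E'
from h import *
st=ctrl.state();print(st['eef_pos'],st['wrist_force'],st['torque'])
cam('side','s9')
E
```

```text
time_s: 16.68
eef_pos: [410.2, 326.3, 58.0]
tool_rot: [-0.0, 0.782, 0.623, -0.0]
wrist_force: [0.4, -0.3, 0.2]
finger_gap: 0.1
[410.15566126 326.29877896  57.95499721] [ 0.36969752 -0.25826725  0.16567075] [ 0.00362444 -0.03608101 -0.05210071]
```

View pics/s9.png

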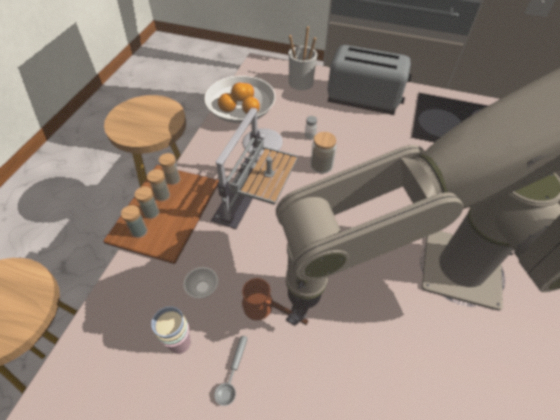

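The fingers shut on nothing (gap 0.1), so I'll look at where the handle is.

```bash
python3 - <<'E'
from h import *
c=cam('wrist','w10');print(ctrl.state()['wrist_force'],ctrl.state()['finger_gap'],c['xyz'])
for p in [(386,331.5,84),(411,326,84),(490,307,84)]: print(proj(c,p))
E
```

```text
[-0.15890632 -1.04579998  0.19062503] 0.16006680485191696 [338.8296097  341.17413915 236.99916545]
(np.float64(284.6671977374764), np.float64(204.95316344295819))
(np.float64(285.03905417546076), np.float64(258.43024290277475))
(np.float64(282.9880374902089), np.float64(400.8994011173604))
```

View pics/w10.png

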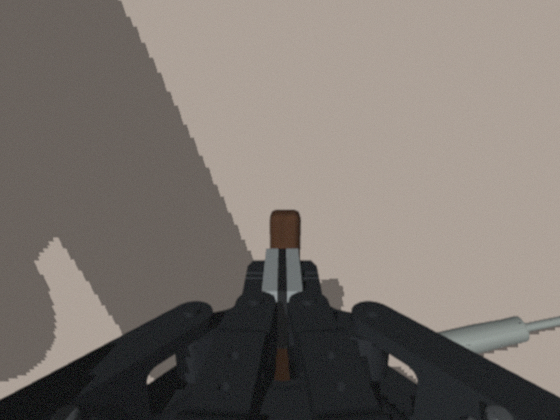

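```bash
python3 - <<'E'
from h import *
c=capture('wrist'); s=cam('side','s11'); t=cam('top','t11')
for z in (58,77,90,100): print(z,proj(c,(410.2,326.3,z)))
for p in [(386,331.5,84),(386,331.5,78),(386,331.5,40),(536,297,100),(410.2,326.3,58)]: print(p,'side',np.round(proj(s,p)),'top',np.round(proj(t,p)))
b=cv2.imread('pics/s11.png'); cv2.imwrite('pics/s11c.png',cv2.resize(b[230:350,220:340],None,fx=5,fy=5,interpolation=cv2.INTER_CUBIC))
b=cv2.imread('pics/t11.png'); cv2.imwrite('pics/t11c.png',cv2.resize(b[190:300,110:230],None,fx=5,fy=5,interpolation=cv2.INTER_CUBIC))
E
```

```text
58 (np.float64(284.88394770511144), np.float64(235.1343065586259))
77 (np.float64(285.1702510101646), np.float64(250.3136929278354))
90 (np.float64(285.4032641498234), np.float64(262.66771194737584))
100 (np.float64(285.6084548550835), np.float64(273.54662581089076))
(386, 331.5, 84) side [309. 321.] top [159. 279.]
(386, 331.5, 78) side [309. 322.] top [160. 279.]
(386, 331.5, 40) side [308. 328.] top [164. 279.]
(536, 297, 100) side [256. 289.] top [175. 218.]
(410.2, 326.3, 58) side [300. 320.] top [165. 269.]
```

View pics/s11c.png

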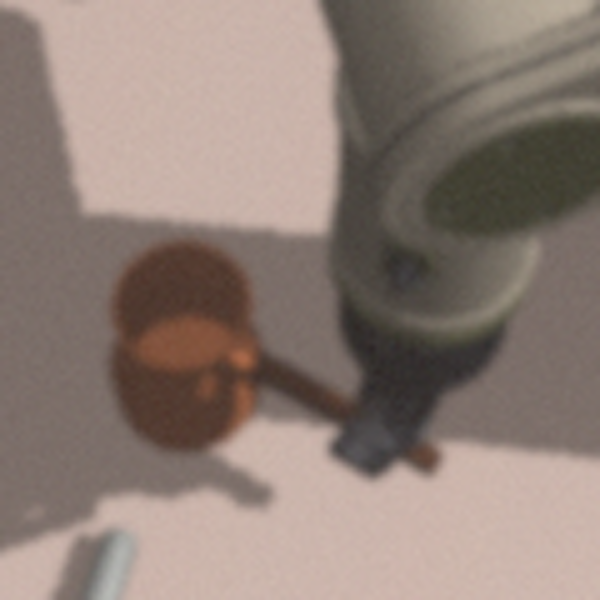

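View pics/t11c.png

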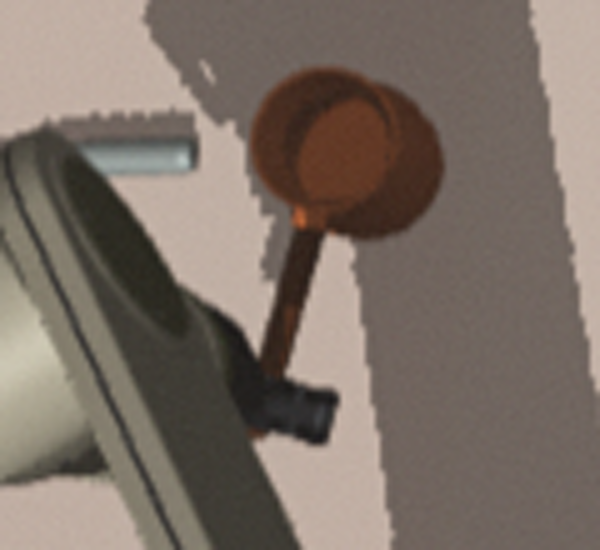

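```bash
python3 - <<'E'
from h import *
c=capture('wrist'); st=ctrl.state(); q=st['tool_rot']; M=R.from_quat([q[1],q[2],q[3],q[0]]).as_matrix(); o=st['eef_pos']
print(M.round(3)); print('cam in tool',M.T@(np.array(c['xyz'])-o)); print((M.T@rot(c)).round(3))
for y in (-11,0,11):
    for z in (0,-10,-19,-27,-37,-54): print(y,z,np.round(proj(c,o+M@np.array([0,y,z]))))
E
```

```text
[[ 0.223  0.975 -0.   ]
 [ 0.975 -0.223 -0.   ]
 [-0.    -0.    -1.   ]]
cam in tool [  -1.40884089  -72.84022125 -179.03885248]
[[ 1.     0.    -0.001]
 [ 0.     0.958  0.287]
 [ 0.001 -0.287  0.958]]
-11 0 [285. 215.]
-11 -10 [285. 222.]
-11 -19 [285. 228.]
-11 -27 [285. 235.]
-11 -37 [285. 244.]
-11 -54 [286. 262.]
0 0 [285. 235.]
0 -10 [285. 243.]
0 -19 [285. 250.]
0 -27 [285. 258.]
0 -37 [285. 268.]
0 -54 [286. 288.]
11 0 [285. 254.]
11 -10 [285. 263.]
11 -19 [285. 271.]
11 -27 [285. 279.]
11 -37 [285. 291.]
11 -54 [286. 313.]
```

```bash
python3 - <<'E'
from h import *
s=capture('side'); t=capture('top');st=ctrl.state(); q=st['tool_rot']; M=R.from_quat([q[1],q[2],q[3],q[0]]).as_matrix(); o=st['eef_pos']
for d in (10,20):
  for y in (-11,0,11,26):
    print(d,y,[tuple(np.round((np.array(proj(s,o+M@np.array([d,y,-h])))-[220,230])*5)) for h in (0,20,40)], 'top',[tuple(np.round((np.array(proj(t,o+M@np.array([-d,y,-h])))-[110,190])*5)) for h in (0,20,40)])
E
```

```text
10 -11 [(np.float64(408.0), np.float64(479.0)), (np.float64(410.0), np.float64(464.0)), (np.float64(412.0), np.float64(448.0))] top [(np.float64(288.0), np.float64(423.0)), (np.float64(277.0), np.float64(422.0)), (np.float64(266.0), np.float64(421.0))]
10 0 [(np.float64(389.0), np.float64(468.0)), (np.float64(391.0), np.float64(453.0)), (np.float64(393.0), np.float64(437.0))] top [(np.float64(294.0), np.float64(402.0)), (np.float64(283.0), np.float64(400.0)), (np.float64(272.0), np.float64(399.0))]
10 11 [(np.float64(370.0), np.float64(457.0)), (np.float64(371.0), np.float64(442.0)), (np.float64(373.0), np.float64(426.0))] top [(np.float64(299.0), np.float64(380.0)), (np.float64(289.0), np.float64(378.0)), (np.float64(278.0), np.float64(376.0))]
10 26 [(np.float64(344.0), np.float64(443.0)), (np.float64(345.0), np.float64(427.0)), (np.float64(346.0), np.float64(411.0))] top [(np.float64(307.0), np.float64(351.0)), (np.float64(297.0), np.float64(349.0)), (np.float64(287.0), np.float64(346.0))]
20 -11 [(np.float64(398.0), np.float64(495.0)), (np.float64(401.0), np.float64(481.0)), (np.
[... 215 characters left out ...]
t64(381.0), np.float64(470.0)), (np.float64(383.0), np.float64(454.0))] top [(np.float64(313.0), np.float64(406.0)), (np.float64(302.0), np.float64(405.0)), (np.float64(292.0), np.float64(403.0))]
20 11 [(np.float64(360.0), np.float64(474.0)), (np.float64(362.0), np.float64(459.0)), (np.float64(363.0), np.float64(443.0))] top [(np.float64(318.0), np.float64(385.0)), (np.float64(308.0), np.float64(383.0)), (np.float64(298.0), np.float64(381.0))]
20 26 [(np.float64(334.0), np.float64(459.0)), (np.float64(335.0), np.float64(444.0)), (np.float64(336.0), np.float64(428.0))] top [(np.float64(326.0), np.float64(356.0)), (np.float64(317.0), np.float64(354.0)), (np.float64(306.0), np.float64(351.0))]
```

The images explain the miss. Pad spacing against finger gap puts the shut fingertips about 37 mm behind the reported TCP: 218 px at 85 mm open, 42 px at 16 mm. So the fingers shut above the handle. I'll open and go 32 mm lower. Even if the reported TCP were right, that would still clear the counter.

```bash
python3 -m creep '[[[0,0,0],[0,0,0],0],[[0,0,0],[0,0,0],0],[[0,0,0],[0,0,0],0],[[0,0,0],[0,0,0],0],[[0,0,0],[0,0,-1],0],[[0,0,0],[0,0,-1.2],0],[[0,0,0],[0,0,-1],0],[[0,0,0],[0,0,0],0]]' 40; python3 - <<'E'
from h import *
c=cam('wrist','w12');print(ctrl.state()['wrist_force'],ctrl.state()['eef_pos'])
t=cam('top','t12')
E
```

```text
time_s: 18.08
eef_pos: [409.1, 325.6, 24.3]
tool_rot: [-0.0, 0.782, 0.623, -0.001]
wrist_force: [0.3, -0.0, -0.7]
finger_gap: 85.4
[ 0.00325986 -0.28851614  0.17174517] [409.61466804 325.90190782  25.17741823]
```

View pics/w12.png

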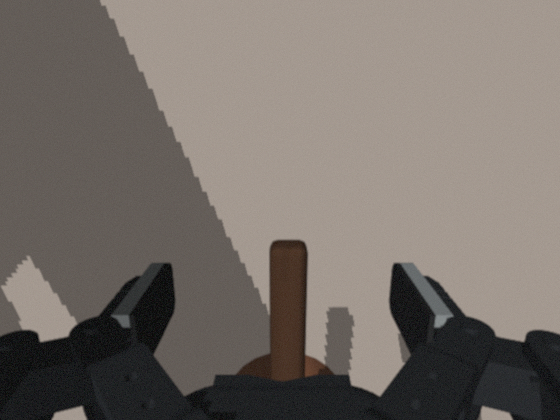

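```bash
python3 -m creep '[[[0,0,0],[0,-0.1,0],0.5],[[0,0,0],[0,0,0],1],[[0,0,0],[0,0,0],1],[[0,0,0],[0,0,0],1],[[0,0,0],[0,0,0],1],[[0,0,0],[0,0,0],1]]' 40; python3 - <<'E'
from h import *
c=cam('wrist','w13');print(ctrl.state()['wrist_force'],ctrl.state()['eef_pos'],ctrl.state()['torque'])
E
```

```text
time_s: 18.92
eef_pos: [410.3, 325.5, 26.2]
tool_rot: [-0.0, 0.782, 0.623, 0.0]
wrist_force: [-0.2, 1.0, 1.7]
finger_gap: 13.1
[-1.16818418  0.33051206  1.2679752 ] [410.2701305  325.43237511  26.12028732] [ 0.1211555  -0.00502692  0.04411143]
```

View pics/w13.png

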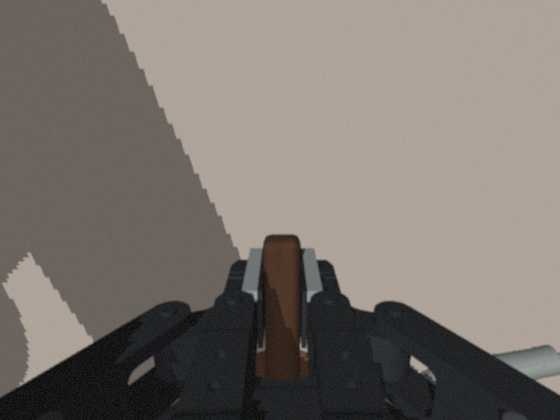

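```bash
python3 -m creep '[[[0,0,0],[0.2,-1,0],1],[[0,0,1],[0.4,-2,0],1],[[0,0,1],[0.6,-3,0],1],[[0,0,1],[0.6,-3,0],1],[[0,0,1],[0.6,-3,0],1],[[0,0,1],[0.6,-3,0],1],[[0,0,1],[0.6,-3,0],1],[[0,0,0],[0.4,-2,0],1],[[0,0,0],[0.2,-1,0],1],[[0,0,0],[0,0,0],1]]' 40; python3 - <<'E'
from h import *
c=cam('top','t14');cam('side','s14');print(ctrl.state()['wrist_force'],ctrl.state()['eef_pos'],ctrl.state()['torque'])
E
```

```text
time_s: 20.23
eef_pos: [452.3, 114.4, 26.0]
tool_rot: [0.0, 0.749, 0.663, -0.0]
wrist_force: [0.7, -1.4, 0.7]
finger_gap: 12.9
[ 1.39997335 -2.09130565  0.97946741] [452.08979381 115.11984759  25.92709763] [-0.37394076 -0.15789857 -0.19299004]
```

View pics/t14.png

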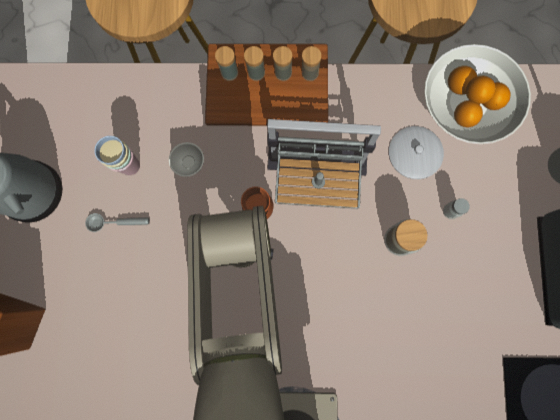

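View pics/s14.png

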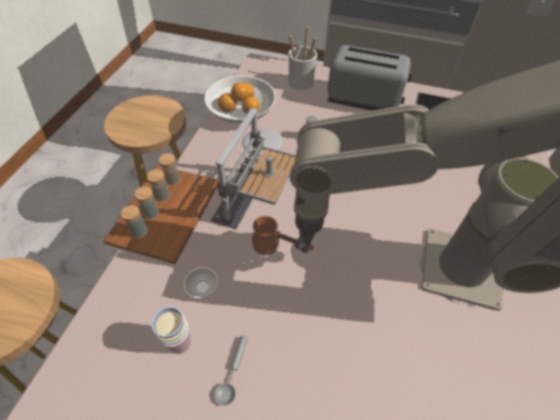

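```bash
python3 -m creep '[[[0,0,0.5],[0.2,-1,0],1],[[0,0,0.6],[0.5,-2.4,0],1],[[0,0,0.6],[0.6,-2.8,0],1],[[0,0,0.6],[0.6,-2.8,0],1],[[0,0,0.6],[0.6,-2.8,0],1],[[0,0,0.6],[0.5,-2.4,0],1],[[0,0,0.3],[0.4,-1.5,0],1],[[0,0,0],[0.1,-0.7,0],1],[[0,0,0],[0,0,0],1]]' 40; python3 - <<'E'
from h import *
c=cam('top','t15');cam('side','s15');cam('wrist','w15');print(ctrl.state()['wrist_force'],ctrl.state()['eef_pos'],ctrl.state()['torque'])
b=cv2.imread('pics/s15.png'); cv2.imwrite('pics/s15c.png',cv2.resize(b[100:280,195:345],None,fx=4,fy=4,interpolation=cv2.INTER_CUBIC)[:600])
E
```

```text
time_s: 21.45
eef_pos: [487.4, -48.9, 26.0]
tool_rot: [0.0, 0.726, 0.687, 0.0]
wrist_force: [2.0, -0.0, 0.7]
finger_gap: 13.1
[ 1.51774708 -0.4305213   0.80848823] [487.23098037 -48.53809525  26.00354819] [-0.26158993 -0.20395873 -0.1459508 ]
```

View pics/s15c.png

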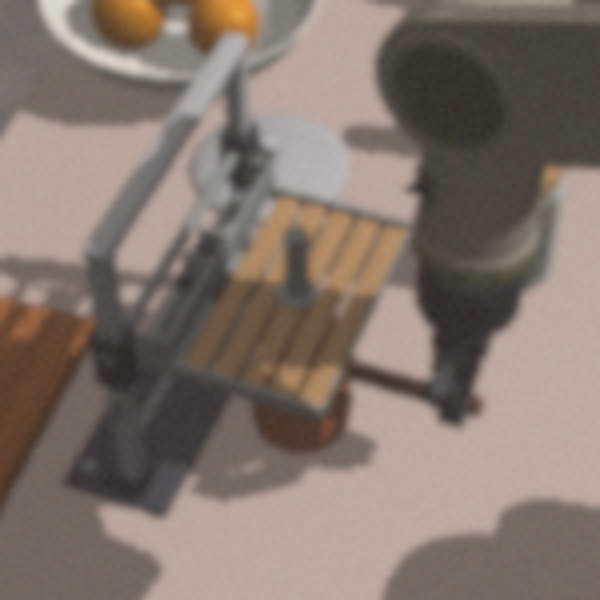

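View pics/w15.png

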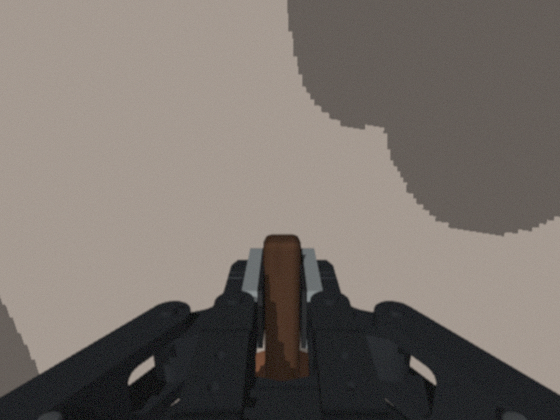

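View pics/t15.png

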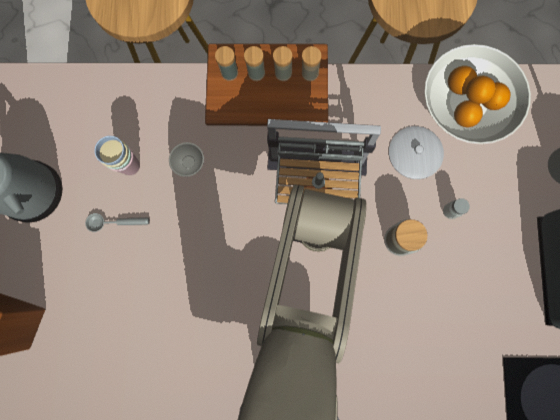

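```bash
python3 -m creep '[[[0,0,0],[0.3,0,0],1],[[0,0,0],[0.3,0,0],1],[[0,0,0],[0,0,0],1],[[0,0,0],[0,0,0],1],[[0,0,0],[0,0,0],0.6],[[0,0,0],[0,0,0],0.2],[[0,0,0],[0,0,0],0],[[0,0,0],[0,0,0],0],[[0,0,0],[0,0,0],0]]'; python3 - <<'E'
from h import *
cam('wrist','w16');print(ctrl.state()['wrist_force'],ctrl.state()['eef_pos'],ctrl.state()['finger_gap'])
E
```

```text
time_s: 22.72
eef_pos: [493.2, -48.7, 26.0]
tool_rot: [0.0, 0.726, 0.688, 0.0]
wrist_force: [0.2, 0.9, -0.5]
finger_gap: 85.4
[-0.06093944 -0.05948919 -0.06979327] [493.19371026 -48.73058953  25.99647476] 85.45863645797847
```

View pics/w16.png

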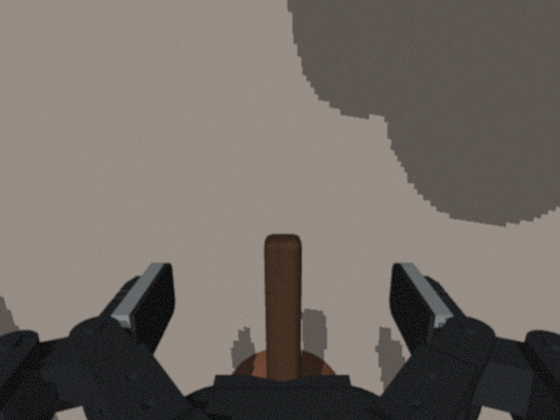

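Handle released at column 283, midway between the fingers. I'll rise straight up, then back off.

```bash
python3 -m creep '[[[0,0,0],[0,0,1],0],[[0,0,0],[0,0,3],0],[[0,0,0],[0,0,4],0],[[0,0,0],[0,0,4],0],[[0,0,0],[-2,0,4],0],[[0,0,0],[-3,-3,2],0],[[0,0,0],[-4,-3,0],0],[[0,0,0],[-2,-2,0],0],[[0,0,0],[0,0,0],0],[[0,0,0],[0,0,0],0]]'; python3 - <<'E'
from h import *
t=cam('top','t17');s=cam('side','s17');w=cam('wrist','w17');print(ctrl.state()['wrist_force'],ctrl.state()['eef_pos'])
b=cv2.imread('pics/s17.png'); cv2.imwrite('pics/s17c.png',cv2.resize(b[100:250,195:345],None,fx=4,fy=4,interpolation=cv2.INTER_CUBIC))
b=cv2.imread('pics/t17.png'); cv2.imwrite('pics/t17c.png',cv2.resize(b[110:260,255:395],None,fx=4,fy=4,interpolation=cv2.INTER_CUBIC))
E
```

```text
time_s: 24.02
eef_pos: [383.6, -128.6, 206.6]
tool_rot: [0.0, 0.726, 0.688, 0.0]
wrist_force: [-0.1, 0.1, 0.4]
finger_gap: 85.4
[-0.30189482 -0.72483059 -0.81377   ] [ 383.63981153 -128.14921678  206.04558736]
```

View pics/s17c.png

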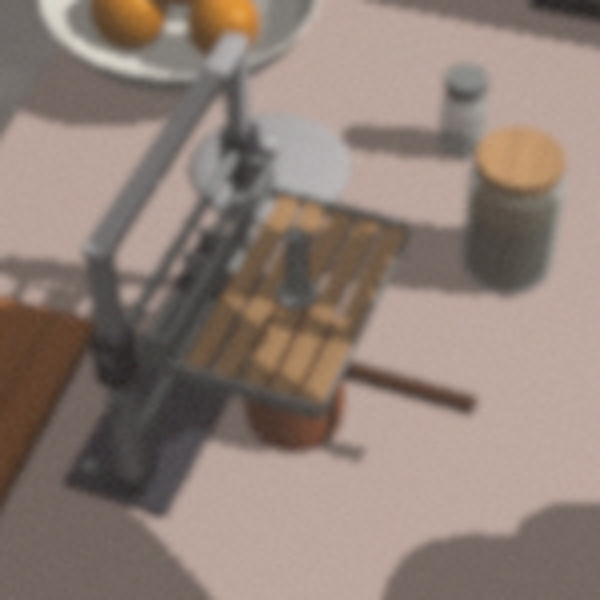

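View pics/w17.png

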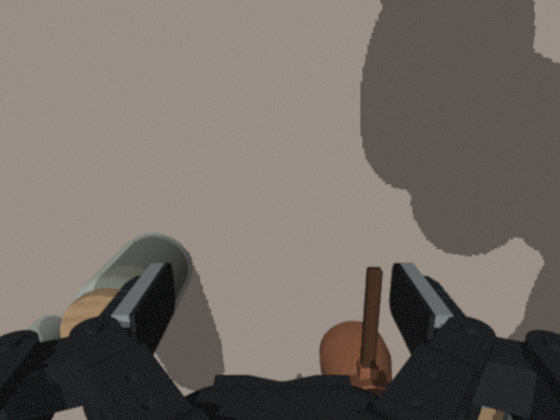

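View pics/t17.png

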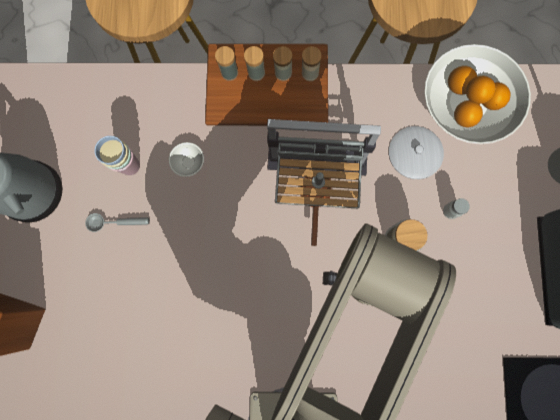

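```bash
python3 - <<'E'
from h import *
t=capture('top');s=capture('side')
e=np.array([ back(t,314.5,244.5,84), back(s,474/4+195,403/4+100,84), back(t,316,208,84)])
a=np.radians(-3.07); 
for p in e:
  d=p[:2]-[637.5,-57.5]; print(p.round(1),'rack',d@[np.cos(a),np.sin(a)],d@[-np.sin(a),np.cos(a)])
print('post top z 213 top/side',proj(t,(617.5,-56.8,213)),proj(s,(617.5,-56.8,213)))
E
```

```text
[473.3 -49.7  84. ] rack -164.36445343738532 -0.9827709738037322
[470.  -41.6  84. ] rack -168.1070131438253 6.949622500953257
[565.1 -53.6  84. ] rack -72.47433426736957 -0.02157855638892116
post top z 213 top/side (np.float64(320.2528515344993), np.float64(175.4914935393245)) (np.float64(269.0080178410329), np.float64(156.73840460044116))
```

```bash
python3 - <<'E'
from h import *
print(ctrl.finish_job()); print(ctrl.state()['time_s'])
E
```

```text
the job is handed in; nothing more can be done
None
the job is handed in; nothing more can be done
```

The job is done and handed in at about 24 s; no verdict was given.

- **Shelf:** I lifted it about 80 mm by its post. I then lowered it in 1 and 0.5 mm steps until the wrist load went from −5.5 N to about +2 N, so the hook took the weight, and let go. It hangs at about 68 mm, and the last side and top pictures show it still there.
- **Pot:** I slid it in by its handle and released it. The handle end measures about x −166, y 0 mm in the rack frame, so the pot's axis is near x −16, y 0. It looks upright, with the handle pointing out at the front. The other things look unmoved in the top view.
- **What disagreed:** My first grip on the handle shut on nothing. In the wrist images the fingertips sit about 37 mm behind the reported TCP, so I went 32 mm lower and the second grip held. By the same measure, I had held the post only near its top. It did not slip in the pictures.
- **Not measured directly:** I did not measure the hook force or the pot's tilt directly. I judged them from the wrist force and the pictures. The side and top views differ by about 8 mm on the handle end's y position, well inside the tolerance.

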